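Turn over a leaf of the button sample book

ROBOT

A 7-joint arm with a two-finger parallel gripper is mounted at the origin on the work surface; the furniture and walls round the work are solid. World frame = base frame: x ahead of the robot, y to its left, z up, the work surface at z = 0. Lengths are in m, angles in degrees, forces in N, time in s.
With the tool pointing down it reaches from about 0.425 to 0.875 m from the base axis. Payload 4.7 kg.
Tool frame: the origin (TCP) lies between the finger pads; the fingertips stand 22 mm ahead of it and the grasp point (between the pads) lies 3 mm ahead of it (env.tip_reach is the distance from the TCP to the fingertips, in m); z points along the fingers, y is the line along which they close (so a half turn about z gives the same grasp; the last joint's range is limited). The gripper opens to 87 mm and grips with 3 to 60 N. Pads are 19 mm wide; open, the fingers measure 117 mm over their backs; the gripper's body (75 mm by 190 mm) begins 51 mm behind the grasp point.
Start: joints at [65.667, 18.392, -4.016, 83.108, 1.295, 78.541, -3.26], TCP at [0.276, -0.588, 0.245] pointing down, gripper open.
Joint ranges: [-163.93, 163.93], [-17.29, 119.83], [-79.2, 71.16], [3.27, 140.29], [-89.18, 269.18], [5.43, 117.66], [-154.24, 154.24]. Speed limits (degrees/s): [147.25, 147.25, 180, 180, 180, 180, 180].

INTERFACE

Orientations are given as [roll, pitch, yaw] about the fixed x, y, z axes, in that order (R = Rz(yaw) Ry(pitch) Rx(roll)).
In Python, from cell import env gives the robot as it stands.
- The arm moves only by the shell command python3 -m creep 'ROWS' [FORCE]. ROWS is JSON, one flat list of numbers, 7 for each row, row after row: the finger opening in mm, from 0 to 87, then the shift along the tool's x, y, z in units of 30 mm (1.0 is 30 mm), then the turn, a rotation vector about the tool's x, y, z in units of 6 degrees (1.0 is 6 degrees). A call has 1 to 12 rows; each row is the pose to reach, as a shift and turn from the pose commanded when the call began, along the tool's axes at that moment; what a row does not reach only later rows make up. A row lasts 1/10 s, in which the tool goes at most 50 mm and 8.59 degrees, less where a joint would pass 70% of its speed; a pose out of reach is approached as far as the arm can. A call with a gripper value outside its range is refused whole. The fingers move at their own pace and stop on an object; FORCE is the grip in N (left out, the last holds). Time passes only in rows, so rows that repeat a pose let the fingers close. It gives the time, the measured TCP pose, the force, the opening and the grip force at its end, in the units of the state.
- env.get_obs(): the state, without advancing time (a new reading comes with each control period).
- env.read_camera(name): name is "scene" or "side" or "wrist"; returns a dict with "color" (420x560x3 uint8, red, green, blue), "depth" (420x560 float32, m along the optical axis (not along the pixel's ray), 0 where there is no reading), "fovy" (degrees; the focal length in pixels is half the picture's height over the tangent of half this angle, whatever the lens; pixels are square), "cx", "cy" (the principal point, pixels), "R" (3x3) and "t" (3): a world point X has camera coordinates R X + t. Camera axes: x right, y down, z forward; pixel columns grow to the right and rows downward; lengths in m; the calibration is good to about 2 mm. A picture is of the moment at which its call begins.
- env.sign_off(): hands the job in; it is judged then, once.
The state is a dict: "time_s": time; "qpos": joint angles; "joint_velocities": joint speeds; "effort": joint torques, N m; "tool_pos": TCP position; "tool_rot": TCP orientation; "force": force on the tool from outside, world axes, zero at the start; "wrist_torque": the same for the moment, N m; "grip_width": finger opening in m; "grasp_force": force on a finger pad.
Only numpy, scipy, OpenCV 4.12 (cv2) and the standard library are available. Lean on these libraries where they do the work, as an engineer would, in place of code of your own. Each camera call takes 0.05 s, during which the arm holds its last target. There are 200 camera calls.

TASK

A customer wants to see the coat buttons on the next page of the open button sample book. First push the pack of tags that lies on the left page off the book, so that it lies flat on the counter beside it; then put a fingertip under the orange tab of the partly raised leaf, swing the leaf over its rings to the left and press it down until it lies flat there. Nothing is to be gripped or lifted, the book is not to be shoved along the counter, and the things round the book are to be left alone; take the hand away at the end.

Things in the scene. Friction and masses are not known exactly. Their poses are not given: they have to be found in the camera images.
- book: Open navy ring-bound button sample book, loose, 0.95 kg, covers 222 (along spine) x 348 x 4 mm. Origin on the counter under mid-spine; x along the spine (away from the robot at yaw 0), y to the left page, z up. Each page is a slab, flat top 13 mm above the counter, y 9 to 155 mm, x +-100 mm (cover edge 174, small fixed tabs 175 mm out). Rings at x = -70, 0, 70 mm, y +-15, 32 mm high.
- leaf (a joint): Angle of the moving leaf about the spine: 0 flat on the right page, 1.57 upright, 3.14 flat on the left page (its stop). Hinge line: the book's x axis raised to 17.5 mm. Rigid board 3 mm thick, 70 g, reaching 155 mm from the hinge line, 200 mm long; stiff on its rings, it stays at any angle it is left (about 1 N at the tab moves it). Starts at 0.3 to 0.8.
- tab_end (a point): Middle of the outer end of the moving leaf's orange tab, 175 mm from the hinge line, 10 mm from the leaf's middle towards the book's -x. Tab 44 mm wide, 3 mm thick, 20 mm beyond the leaf's edge. Axes as the book's when the leaf is at 0; -y points out along the leaf.
- leaf_front: The cream side of the moving leaf that carries small buttons (upper half of its thickness at angle 0, lower half once turned). Origin on the hinge line at the leaf's middle.
- leaf_back: The other, plain side of the moving leaf (underneath at angle 0, on top once turned). Origin on the hinge line at the leaf's middle.
- tags_center (a point): Centre of the tied pack of cream pick-up tags, 49 x 93 x 23 mm (x, y, z), 60 g, loose, lying flat on the left page with its long side roughly along the spine; centre 24.5 mm above the counter there, 11.5 mm when it lies on the counter.
- jar: Bystander: glass jar of buttons with a tin lid, 62 mm wide, 73 mm high, beyond the book. Origin at the centre of its underside.
- green_spool: Bystander: wooden spool of green thread, upright, 38 mm wide, 50 mm high, beyond the book. Origin at the centre of its underside.
- chalk: Bystander: pink tailor's chalk, 40 x 46 x 9 mm, on the robot's side of the book. Origin at the centre of its underside.
Not all that is in view belongs to the job. Leave any pink or purple look-alike of the part that bears tags_center alone.

How it is judged (in metres and radians):
On the way, in this order (a step that is already met when the one before it is completed fails the run):
1. the tag pack lies flat on the counter, off the book, while the leaf is still on the right (height (world z) of tags_center below 0.0165 m and angle between tags_center's own z axis and vertical below 0.1 rad and value of joint leaf below 1.3 rad), for 0.2 s.
2. the leaf has been swung past upright to the left (value of joint leaf above 1.9 rad), for 0.05 s.
At the end, for the whole second after the job is handed in: The moving leaf lies flat on the left page (within 0.04 rad, about 6 mm at its edge) and is still; the tag pack lies flat on the counter off the book; the book lies flat within 30 mm of where it was (value of joint leaf above 3.1 rad and velocity of joint leaf between -0.05 and 0.05 rad/s and height (world z) of tags_center between 0.006 and 0.0165 m and angle between tags_center's own z axis and vertical below 0.1 rad and distance of book from where it was at the start of the episode below 0.03 m and angle between book's own z axis and vertical below 0.03 rad); the robot touches nothing.
It fails at once if the tag pack is lifted (more than 20 mm above where it lay) (height (world z) of tags_center above 0.045 m).
It fails at once if the leaf is pinched (fingers press on both its sides at once, over 2 N each) (contact force between the fingers and leaf_front above 2 N and contact force between the fingers and leaf_back above 2 N).
It fails at once if the book is lifted, tipped or shoved more than 30 mm (height (world z) of book above 0.012 m or angle between book's own z axis and vertical above 0.1 rad or distance of book from where it was at the start of the episode above 0.03 m).
It fails at once if a bystander (jar, spool, chalk) is moved more than 20 mm or knocked over (distance of any of jar, green_spool, chalk from where it was at the start of the episode above 0.02 m or angle between any of jar, green_spool's own z axis and vertical above 0.5 rad).
It also fails if it takes over 58 s, if anything falls off the work surface, if the arm or the gripper's body presses on something with over 40 N, if the wrist force passes 120 N, or if a joint passes its speed limit or range.

## Working session

There is one attempt and no reset: what is moved stays moved. The work goes in short steps, Python scripts to look and compute and a shell command to move; the robot and the scene stay as the last step left them, time stands still between calls to the robot, and variables do not carry over. Pictures are saved under pics/ and viewed, at most 10 in all, crops included, and the job is handed in when it is done.

```bash
mkdir -p pics; ls
cat > h.py <<'E'
import numpy as np, cv2
from cell import env
def cam(n):
    c=env.read_camera(n); c['f']=210/np.tan(np.radians(c['fovy'])/2); c['R']=np.array(c['R']); c['t']=np.array(c['t']); return c
def pt(c,u,v,z=None):
    d=np.array([(u-c['cx'])/c['f'],(v-c['cy'])/c['f'],1.])
    o=-c['R'].T@c['t']; r=c['R'].T@d
    if z is None:
        return o+r*float(c['depth'][int(round(v)),int(round(u))])
    return o+r*(z-o[2])/r[2]
def cloud(c):
    v,u=np.mgrid[0:420,0:560]; d=c['depth']
    P=np.stack([(u-c['cx'])/c['f']*d,(v-c['cy'])/c['f']*d,d],-1)
    return (P-c['t'])@c['R']
E
python3 - <<'E'
from h import *
s=env.get_obs();print(s['time_s'],s['tool_pos'],s['tool_rot'],s['force'])
for n in ['scene','side']:
    c=cam(n); cv2.imwrite(f'pics/{n}0.png',c['color'][:,:,::-1]); np.save(f'{n}0.npy',c,allow_pickle=True); print(n,-c['R'].T@c['t'],c['R'][2])
E
```

```text
pics
0.0 [ 0.27590024 -0.58800432  0.24344404] [-1.79891058e+02  6.37827545e-03  2.51420517e+01] [-0.41918106 -0.11348353  0.31100162]
scene [0.19443846 0.55231549 0.76855082] [ 0.40341932 -0.49714257 -0.76818104]
side [0.34435718 1.32937645 0.59535014] [ 0.17358752 -0.89740418 -0.40562682]
```

View pics/scene0.png

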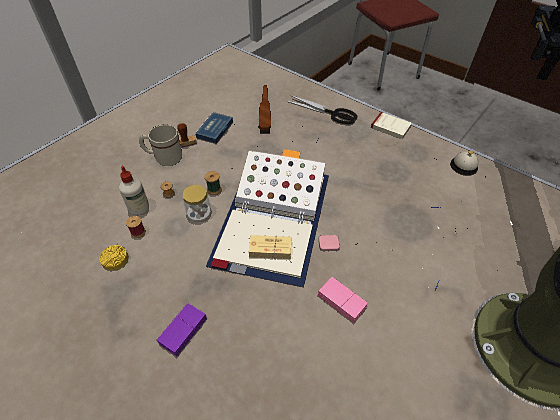

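View pics/side0.png

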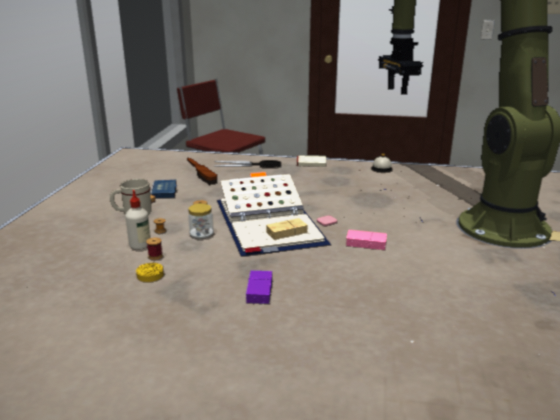

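The scene picture shows the open book: the left page is nearest at (265,245) with the cream pack on it at (270,247), and the raised leaf has its orange tab at (291,154). There are three pack-shaped things: cream (270,247), pink (342,298) and purple (182,330). The cream one on the left page is the target, and the other two are the look-alikes. The jar is at (197,205), the green spool at (212,183) and the chalk at (329,242).

Run:
```python
from h import *
c=np.load('scene0.npy',allow_pickle=True).item()
cv2.imwrite('pics/crop0.png',cv2.resize(c['color'][140:300,180:360,::-1],None,fx=4,fy=3.7,interpolation=cv2.INTER_CUBIC))
P=cloud(c); hsv=cv2.cvtColor(c['color'],cv2.COLOR_RGB2HSV)
def rep(n,m):
    Q=P[m&(c['depth']>0)]; vv,uu=np.nonzero(m)
    print(n,len(Q),uu.mean().round(),vv.mean().round(),'med',np.median(Q,0).round(3),'lo',np.percentile(Q,3,axis=0).round(3),'hi',np.percentile(Q,97,axis=0).round(3))
roi=np.zeros((420,560),bool); roi[145:290,205:335]=1
H,S,V=[hsv[...,i].astype(int) for i in range(3)]
navy=roi&(H>100)&(H<130)&(S>100)&(P[...,2]<.015); rep('navy',navy)
q=P[navy][:,:2].astype(np.float32); print(cv2.minAreaRect(q), cv2.boxPoints(cv2.minAreaRect(q)).round(3).tolist())
org=roi&(H<18)&(H>5)&(S>180)&(V>180)&(np.arange(420)[:,None]<165); rep('tab',org)
pk=roi&(H>15)&(H<32)&(S>60)&(V>120)&(P[...,2]>.030)&(P[...,2]<.042)&(np.arange(420)[:,None]>225); rep('pack',pk)
q=P[pk][:,:2].astype(np.float32); print(cv2.minAreaRect(q), cv2.boxPoints(cv2.minAreaRect(q)).round(3).tolist())
pg=roi&(P[...,2]>.008)&(P[...,2]<.018)&(S<50)&(V>150); rep('page',pg)
print(cv2.minAreaRect(P[pg][:,:2].astype(np.float32)))
for n,(u,v) in dict(jar=(195,190),spool=(211,175),chalk=(329,242),pink=(342,298),leafTL=(247,153),leafTR=(322,164),purple=(182,325)).items(): print(n,pt(c,u,v).round(3))
lf=roi&(P[...,2]>.02)&(S<50)&(V>150)&(np.arange(420)[:,None]<200)
Q=P[lf]; m=Q.mean(0); n=np.linalg.svd(Q-m,full_matrices=0)[2][2]; print('leaf n',n,np.degrees(np.arccos(abs(n[2]))),m)
```

```text
navy 1192 279.0 249.0 med [0.512 0.174 0.003] lo [ 0.437 -0.103  0.001] hi [0.694 0.261 0.006]
((0.5995593667030334, 0.07268492877483368), (0.22183871269226074, 0.3472638428211212), 25.906835556030273) [[0.42399999499320984, 0.18000000715255737], [0.5759999752044678, -0.13199999928474426], [0.7749999761581421, -0.03500000014901161], [0.6230000257492065, 0.2770000100135803]]
tab 100 291.0 153.0 med [ 0.66  -0.072  0.075] lo [ 0.64  -0.085  0.071] hi [ 0.678 -0.06   0.078]
pack 657 270.0 244.0 med [0.537 0.156 0.035] lo [0.497 0.122 0.032] hi [0.577 0.191 0.037]
((0.5376108884811401, 0.15637707710266113), (0.09114808589220047, 0.047859806567430496), 36.65789794921875) [[0.4869999885559082, 0.14800000190734863], [0.5149999856948853, 0.10999999940395355], [0.5879999995231628, 0.164000004529953], [0.5600000023841858, 0.2029999941587448]]
page 3499 263.0 241.0 med [0.576 0.147 0.013] lo [0.464 0.06  0.01 ] hi [0.663 0.232 0.015]
((0.6227107048034668, 0.09113907814025879), (0.2568304240703583, 0.3182987570762634), 25.774028778076172)
jar [0.754 0.17  0.074]
spool [0.782 0.095 0.048]
chalk [0.447 0.052 0.009]
pink [0.342 0.16  0.021]
leafTL [ 0.806 -0.063 -0.001]
leafTR [ 0.578 -0.097  0.068]
purple [0.551 0.407 0.022]
leaf n [-0.38965431  0.47979147 -0.78611046] 38.176500354858234 [ 0.64003218 -0.00449575  0.05428826]
```

View pics/crop0.png

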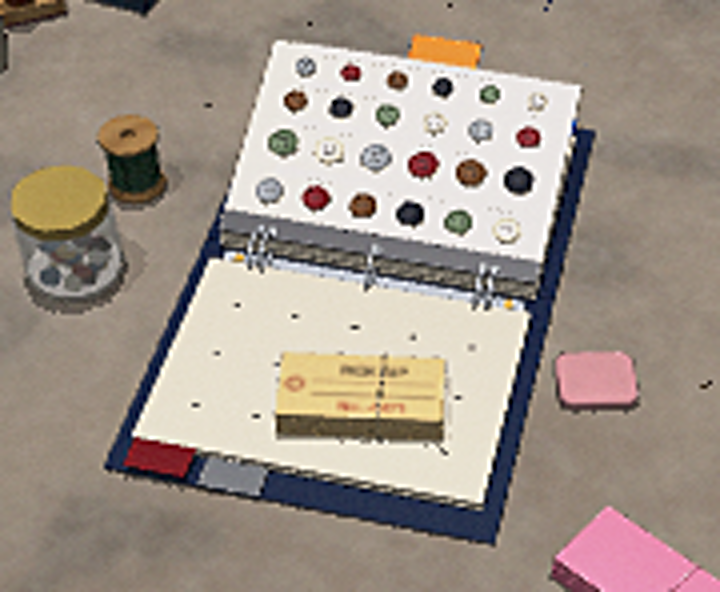

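The crop confirms the cream pack on the left page as the target. I'll use these poses:
- **Book:** centre (0.600, 0.073), yaw about 26°, and the size matches.
- **Pack:** top at 36 mm, as expected.
- **Leaf:** about 0.35 rad.

Next I move above the start of the push, turning the hand so the fingers close along the spine.

```bash
python3 -m creep '[40,18.5,-17,0,0,0,-15, 40,18.5,-17,0,0,0,-15, 40,18.5,-17,0,0,0,-15, 40,18.5,-17,0,0,0,-15, 40,18.5,-17,0,0,0,-15, 40,18.5,-17,0,0,0,-15, 40,18.5,-17,0,0,0,-15, 40,18.5,-17,0,0,0,-15, 40,18.5,-17,0,0,0,-15, 40,18.5,-17,0,0,0,-15, 40,18.5,-17,0,0,0,-15, 40,18.5,-17,0,0,0,-15]'
cat >> h.py <<'E'
B=np.array([.5996,.0727,0]); a=np.radians(26.); RB=np.array([[np.cos(a),-np.sin(a),0],[np.sin(a),np.cos(a),0],[0,0,1]])
from scipy.spatial.transform import Rotation as Ro
def go(p,eul=None):
    "book-frame TCP target -> tool shift in units; eul: tool rotation matrix in book frame"
    s=env.get_obs(); R=Ro.from_euler('xyz',s['tool_rot'],degrees=True).as_matrix()
    print('t',round(s['time_s'],2),'book tcp',(RB.T@(s['tool_pos']-B)).round(4),'F',(RB.T@np.array(s['force'])).round(2),'q',np.round(s['qpos'],0))
    print('toolR in book\n',(RB.T@R).round(3))
    print('shift',(R.T@(RB@np.array(p)+B-s['tool_pos'])/.03).round(2))
    if eul is not None: print('turn',(np.degrees(Ro.from_matrix(R.T@RB@np.array(eul)).as_rotvec())/6).round(2))
E
python3 -c "
from h import *
go([-.019,.05,.12],[[0,1,0],[1,0,0],[0,0,-1]])"
```

```text
time_s: 1.3
tool_pos: [0.5037, -0.0314, 0.2445]
tool_rot: [-180.0, 0.0, 115.2]
force: [-0.0, -0.7, -0.3]
grip_width: 0.0401
grasp_force: 0.0
t 1.3 book tcp [-0.1318 -0.0515  0.2445] F [-0.37 -0.64 -0.34] q [ 37.   2. -37. 102.   2.  76.  25.]
toolR in book
 [[ 0.014  1.    -0.   ]
 [ 1.    -0.014 -0.001]
 [-0.001 -0.    -1.   ]]
shift [3.44 3.71 4.15]
turn [-0.    0.01 -0.13]
```

```bash
python3 -m creep '[40,3.44,3.71,2,0,0,-0.13, 40,3.44,3.71,2,0,0,-0.13, 40,3.44,3.71,2,0,0,-0.13, 40,3.44,3.71,2,0,0,-0.13, 40,3.44,3.71,4.15,0,0,-0.13, 40,3.44,3.71,4.15,0,0,-0.13, 40,3.44,3.71,4.15,0,0,-0.13]'
python3 - <<'E'
from h import *
go([-.019,.05,.041],[[0,1,0],[1,0,0],[0,0,-1]])
c=cam('wrist'); cv2.imwrite('pics/w1.png',c['color'][:,:,::-1])
c=cam('scene'); cv2.imwrite('pics/s1.png',cv2.resize(c['color'][130:310,150:380,::-1],None,fx=3,fy=3))
E
```

```text
time_s: 2.0
tool_pos: [0.5582, 0.1059, 0.1174]
tool_rot: [-179.6, -0.1, 115.9]
force: [-0.0, -0.1, 0.6]
grip_width: 0.04
grasp_force: 0.0
t 2.0 book tcp [-0.0226  0.0479  0.1174] F [-0.05 -0.04  0.62] q [ 22.  19. -42. 102.  14.  64.   2.]
toolR in book
 [[ 0.002  1.    -0.006]
 [ 1.    -0.002  0.002]
 [ 0.002 -0.006 -1.   ]]
shift [0.06 0.14 2.54]
turn [-0.06 -0.02 -0.02]
```

View pics/w1.png

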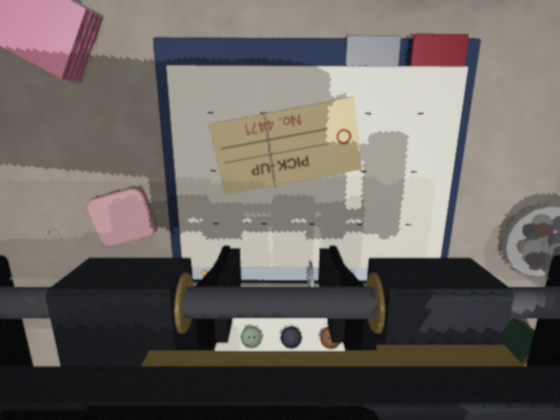

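The wrist view shows the fingertips at (228,265) and (330,265), on the spine side of the cream pack at (285,145), roughly centred on it and clear. I lower the hand and push.

```bash
python3 -m creep '[40,0,0.12,1.2,0,0,0, 40,0,0.12,2.4,0,0,0, 40,0,0.12,2.52,0,0,0, 40,0.4,0.12,2.52,0,0,0, 40,0.8,0.12,2.52,0,0,0, 40,1.1,0.12,2.52,0,0,0, 40,1.4,0.12,2.52,0,0,0, 40,1.7,0.12,2.52,0,0,0, 40,2.0,0.12,2.52,0,0,0, 40,2.3,0.12,2.52,0,0,0, 40,2.5,0.12,2.52,0,0,0, 40,2.5,0.12,2.52,0,0,0]'
cat >> h.py <<'E'
def pack(save=None):
    c=cam('scene'); P=cloud(c); hsv=cv2.cvtColor(c['color'],cv2.COLOR_RGB2HSV); H,S,V=[hsv[...,i].astype(int) for i in range(3)]
    Q=(P-B)@RB
    m=(H>15)&(H<32)&(S>60)&(V>110)&(Q[...,2]>.016)&(Q[...,2]<.05)&(Q[...,1]>.05)&(Q[...,1]<.32)&(abs(Q[...,0])<.11)
    q=Q[m]; print('pack',len(q),'ctr',np.median(q,0).round(3),'z pct',np.percentile(q[:,2],[3,20,80,97]).round(4),cv2.minAreaRect(q[:,:2].astype(np.float32)))
    if save: cv2.imwrite(save,cv2.resize(c['color'][120:320,140:400,::-1],None,fx=3,fy=3))
E
python3 -c "
from h import *
go([-.019,.18,.041],[[0,1,0],[1,0,0],[0,0,-1]]);pack('pics/s2.png')"
```

```text
time_s: 3.3
tool_pos: [0.53, 0.178, 0.0443]
tool_rot: [-180.0, -0.1, 116.0]
force: [-0.2, -0.0, -0.7]
grip_width: 0.0401
grasp_force: 0.0
t 3.3 book tcp [-0.0164  0.1251  0.0443] F [-0.18  0.06 -0.68] q [ 14.  24. -42. 107.  19.  56.  -9.]
toolR in book
 [[-0.     1.    -0.   ]
 [ 1.     0.     0.001]
 [ 0.001 -0.    -1.   ]]
shift [ 1.83 -0.09  0.11]
turn [-0.   -0.01  0.  ]
pack 860 ctr [-0.017  0.171  0.031] z pct [0.0188 0.0237 0.0375 0.0415] ((-0.016611069440841675, 0.1712055504322052), (0.09224827587604523, 0.041465651243925095), 0.247151717543602)
```

```bash
python3 -m creep '[40,0.25,-0.05,0.1,0,0,0, 40,0.5,-0.05,0.1,0,0,0, 40,0.75,-0.05,0.1,0,0,0, 40,1.0,-0.05,0.1,0,0,0, 40,1.25,-0.05,0.1,0,0,0, 40,1.5,-0.05,0.2,0,0,0, 40,1.7,-0.05,0.3,0,0,0, 40,1.9,-0.05,0.35,0,0,0, 40,2.1,-0.05,0.35,0,0,0, 40,2.3,-0.05,0.35,0,0,0, 40,2.3,-0.05,0.35,0,0,0]'
python3 -c "
from h import *
go([-.019,.18,.041]);pack('pics/s3.png')"
```

```text
time_s: 4.45
tool_pos: [0.4989, 0.2391, 0.034]
tool_rot: [180.0, -0.0, 116.0]
force: [-0.6, 0.1, 0.7]
grip_width: 0.0399
grasp_force: 0.0
t 4.45 book tcp [-0.0176  0.1938  0.034 ] F [-0.47  0.39  0.75] q [  8.  24. -42. 108.  20.  55. -17.]
toolR in book
 [[-0.     1.     0.   ]
 [ 1.     0.     0.001]
 [ 0.001  0.    -1.   ]]
shift [-0.46 -0.05 -0.23]
pack 845 ctr [-0.019  0.23   0.022] z pct [0.0186 0.0204 0.0226 0.0242] ((-0.017480051144957542, 0.22913944721221924), (0.047968123108148575, 0.09160540252923965), 89.71049499511719)
```

View pics/s3.png

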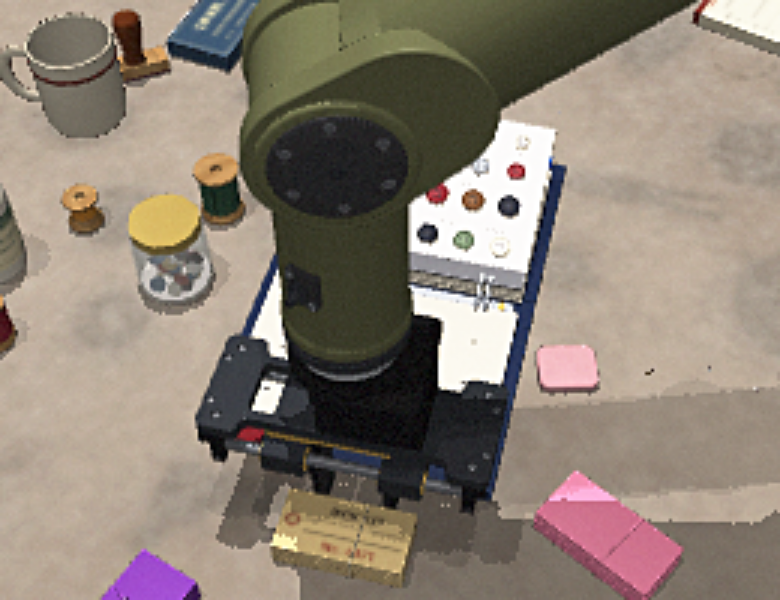

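Step 1 has worked. The picture shows the pack flat on the counter (top at about 22.6 mm), its centre at book y = 0.23, clear of the book edge at (300,480). Next I retract upward, cross over the leaf and tilt 45°.

```bash
python3 -m creep '[40,-0.3,0,0,0,0,0, 20,-0.3,0.25,-2,0,0,0, 0,-0.3,0.25,-4,0,0,0, 0,-0.3,0.25,-6.5,0,0,0, 0,-2,0.25,-6.5,0,0,0, 0,-4,0.25,-6.5,0,1,0, 0,-6,0.25,-6.5,0,2,0, 0,-8,0.25,-6.5,0,3.5,0, 0,-10,0.25,-6.5,0,5,0, 0,-12,0.25,-6.5,0,6.5,0, 0,-14,0.25,-6.5,0,7.5,0, 0,-14.6,0.25,-6.5,0,7.5,0]' 30
python3 - <<'E'
from h import *
s=2**-.5
go([-.010,-.243,.12],[[0,1,0],[s,0,s],[s,0,-s]])
c=cam('scene'); cv2.imwrite('pics/s4.png',cv2.resize(c['color'][100:300,140:400,::-1],None,fx=3,fy=3))
P=cloud(c); Q=(P-B)@RB; hsv=cv2.cvtColor(c['color'],cv2.COLOR_RGB2HSV).astype(int)
# leaf plane from its white face, book x in +-.09
m=(hsv[...,1]<50)&(hsv[...,2]>150)&(Q[...,1]<-.02)&(Q[...,1]>-.15)&(abs(Q[...,0])<.09)&(Q[...,2]>.02)&(Q[...,2]<.09)
q=Q[m]; print(len(q),np.polyfit(-q[:,1],q[:,2],1))
o=(hsv[...,0]<18)&(hsv[...,0]>5)&(hsv[...,1]>180)&(hsv[...,2]>150)&(Q[...,1]<-.13)&(Q[...,1]>-.2)&(abs(Q[...,0])<.06)
if o.sum(): print('tab',o.sum(),Q[o].mean(0),np.percentile(Q[o],[5,95],axis=0).round(4))
E
```

```text
time_s: 5.7
tool_pos: [0.6783, -0.1232, 0.2221]
tool_rot: [-179.4, -45.3, 115.0]
force: [1.7, 0.5, -0.2]
grip_width: 0.0005
grasp_force: 0.0
t 5.7 book tcp [-0.0151 -0.2106  0.2221] F [ 1.7 -0.3 -0.2] q [ 38.  53. -36.  50.  -9. 110.  31.]
toolR in book
 [[ 0.013  1.     0.002]
 [ 0.704 -0.01   0.711]
 [ 0.711 -0.008 -0.704]]
shift [-3.18  0.21  1.63]
turn [ 0.01 -0.05 -0.12]
2818 [0.36042373 0.01857789]
tab 99 [-0.00998003 -0.15651713  0.07482447] [[-0.0287 -0.1642  0.071 ]
 [ 0.0084 -0.1497  0.0783]]
```

View pics/s4.png

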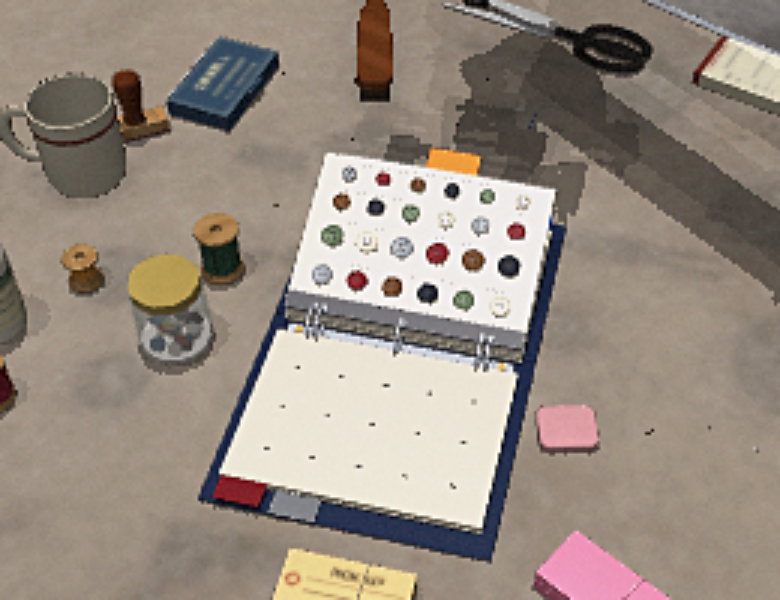

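The picture shows the book unmoved, the pack lying clear of it at (345,575), and the tab at (455,160). The leaf is at 0.346 rad. Now to the pre-insert pose.

```bash
python3 -m creep '[0,-1.6,0.2,0.8,0,-0.05,-0.12, 0,-3.18,0.2,1.63,0,-0.05,-0.12, 0,-3.18,0.2,1.63,0,-0.05,-0.12, 0,-3.18,0.2,1.63,0,-0.05,-0.12, 0,-3.18,0.2,1.63,0,-0.05,-0.12]'
python3 - <<'E'
from h import *
s=2**-.5
go([-.010,-.1723,.049],[[0,1,0],[s,0,s],[s,0,-s]])
E
```

```text
time_s: 6.25
tool_pos: [0.6995, -0.1412, 0.13]
tool_rot: [179.0, -44.6, 117.1]
force: [0.3, -1.0, 0.6]
grip_width: 0.0006
grasp_force: 0.0
t 6.25 book tcp [-0.004 -0.236  0.13 ] F [-0.15 -1.04  0.63] q [ 37.  60. -34.  48.  -6. 106.  37.]
toolR in book
 [[-0.014  1.     0.003]
 [ 0.711  0.008  0.703]
 [ 0.703  0.012 -0.711]]
shift [-0.39 -0.22  3.41]
turn [0.03 0.06 0.13]
```

```bash
python3 -m creep '[0,-0.35,-0.2,0,0,0,0.1, 0,-0.35,-0.2,1,0,0,0.1, 0,-0.35,-0.2,2,0,0,0.1, 0,-0.35,-0.2,3,0,0,0.1, 0,-0.35,-0.2,3.4,0,0,0.1, 0,-0.35,-0.2,3.4,0,0,0.1, 0,-0.35,-0.2,3.4,0,0,0.1]'
cat > traj.py <<'E'
from h import *
import sys
def T(th,r,s=2**-.5):
    h=np.array([0,.0175]); u=np.array([-np.cos(th),np.sin(th)]); n=np.array([-np.sin(th),-np.cos(th)])
    e=np.array([s,s]); z=np.array([s,-s])
    if th<.7:
        E=h+.175*u+n*.0015; U=E+z*(.018-.003*(th-.35)); t=U-.0095*e
    else:
        k=1 if th<2.36 else -1
        t=h+r*u+n*.0015-k*.0095*e
    return t-.022*z
s=env.get_obs(); R=Ro.from_euler('xyz',s['tool_rot'],degrees=True).as_matrix()
for d in range(20,186,5):
    th=np.radians(d); t=T(th,.158); p=np.array([-.010,*t])
    print(d,p.round(3),(R.T@(RB@p+B-s['tool_pos'])/.03).round(2))
E
python3 -c "
from h import *
s=2**-.5
go([-.010,-.1723,.049],[[0,1,0],[s,0,s],[s,0,-s]])
c=cam('side'); cv2.imwrite('pics/d5.png',cv2.resize(c['color'][120:280,180:400,::-1],None,fx=3.4,fy=3.4))"
python3 traj.py
```

```text
time_s: 6.95
tool_pos: [0.6666, -0.0877, 0.0486]
tool_rot: [179.8, -44.6, 116.1]
force: [0.1, -0.2, 0.9]
grip_width: 0.0008
grasp_force: 0.0
t 6.95 book tcp [-0.0101 -0.1735  0.0486] F [ 0.03 -0.22  0.89] q [ 38.  58. -35.  63.  -6.  93.  37.]
toolR in book
 [[-0.001  1.     0.003]
 [ 0.712 -0.001  0.702]
 [ 0.702  0.003 -0.712]]
shift [0.04 0.   0.02]
turn [0.03 0.07 0.01]
20 [-0.01  -0.175  0.072] [ 0.53  0.   -0.57]
25 [-0.01  -0.169  0.086] [ 1.    0.   -0.78]
30 [-0.01  -0.162  0.1  ] [ 1.48  0.   -0.95]
35 [-0.01  -0.154  0.113] [ 1.98  0.   -1.08]
40 [-0.01  -0.145  0.126] [ 2.48  0.01 -1.16]
45 [-0.01  -0.135  0.137] [ 2.99  0.01 -1.19]
50 [-0.01  -0.125  0.146] [ 3.45  0.01 -1.18]
55 [-0.01  -0.114  0.155] [ 3.91  0.01 -1.13]
60 [-0.01  -0.103  0.162] [ 4.36  0.01 -1.03]
65 [-0.01  -0.09   0.169] [ 4.8   0.01 -0.9 ]
70 [-0.01  -0.078  0.174] [ 5.22  0.01 -0.74]
75 [-0.01  -0.065  0.179] [ 5.64  0.01 -0.53]
80 [-0.01  -0.051  0.182] [ 6.03  0.01 -0.29]
85 [-0.01  -0.038  0.184] [ 6.4   0.01 -0.02]
90 [-0.01  -0.024  0.184] [6.74 0.01 0.29]
95 [-0.01  -0.01   0.184] [7.06 0.01 0.62]
100 [-0.01   0.004  0.182] [7.34 0.   0.98]
105 [-0.01   0.017  0.179] [7.6  0.   1.36]
110 [-0.01   0.03   0.175] [7.82 0.   1.77]
115 [-0.01   0.043  0.17 ] [8.   0.   2.19]
120 [-0.01   0.055  0.164] [ 8.15 -0.    2.62]
125 [-0.01   0.067  0.157] [ 8.25 -0.    3.07]
130 [-0.01   0.078  0.148] [ 8.32 -0.    3.52]
135 [-0.01   0.088  0.139] [ 8.35 -0.01  3.98]
140 [-0.01   0.111  0.142] [ 8.97 -0.01  4.44]
145 [-0.01   0.12   0.132] [ 8.92 -0.01  4.89]
150 [-0.01   0.127  0.12 ] [ 8.83 -0.01  5.34]
155 [-0.01   0.134  0.108] [ 8.7  -0.01  5.78]
160 [-0.01   0.139  0.095] [ 8.53 -0.01  6.21]
165 [-0.01   0.143  0.082] [ 8.32 -0.01  6.62]
170 [-0.01   0.147  0.069] [ 8.08 -0.02  7.02]
175 [-0.01   0.148  0.055] [ 7.81 -0.02  7.38]
180 [-0.01   0.149  0.041] [ 7.51 -0.02  7.73]
185 [-0.01   0.149  0.027] [ 7.17 -0.02  8.05]
```

View pics/d5.png

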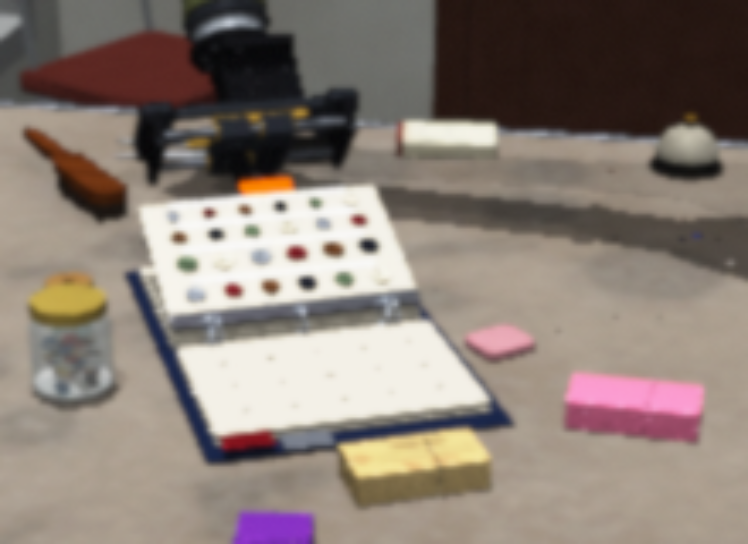

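The side view shows the hand behind and under the orange tab at (265,185), with the leaf not yet touched. Now I lift along the arc.

```bash
python3 -m creep '[0,0.53,0,-0.57,0,0,0, 0,1.0,0,-0.78,0,0,0, 0,1.48,0,-0.95,0,0,0, 0,1.98,0,-1.08,0,0,0, 0,2.48,0,-1.16,0,0,0, 0,2.99,0,-1.19,0,0,0, 0,3.45,0,-1.18,0,0,0, 0,3.91,0,-1.13,0,0,0, 0,4.36,0,-1.03,0,0,0, 0,4.8,0,-0.9,0,0,0, 0,5.22,0,-0.74,0,0,0, 0,5.22,0,-0.74,0,0,0]'
cat >> h.py <<'E'
def leaf():
    c=cam('scene'); Q=(cloud(c)-B)@RB; hsv=cv2.cvtColor(c['color'],cv2.COLOR_RGB2HSV).astype(int)
    o=(hsv[...,0]<18)&(hsv[...,0]>5)&(hsv[...,1]>180)&(hsv[...,2]>120)&(abs(Q[...,1])<.2)&(abs(Q[...,0])<.05)&(Q[...,2]<.21)&(Q[...,2]>.01)
    if o.sum():
        q=np.median(Q[o],0); print('tab',o.sum(),q.round(3),'deg',np.degrees(np.arctan2(q[2]-.0175,-q[1])).round(1),'r',np.hypot(q[2]-.0175,q[1]).round(3))
    return c
E
python3 -c "
from h import *
leaf()"; python3 traj.py | sed -n '10,$p'
```

```text
time_s: 8.2
tool_pos: [0.6224, 0.0022, 0.1743]
tool_rot: [179.8, -44.8, 116.3]
force: [0.2, 0.1, -0.2]
grip_width: 0.0001
grasp_force: 0.0
tab 161 [-0.01  -0.049  0.176] deg 73.0 r 0.166
65 [-0.01  -0.09   0.169] [-0.48  0.02 -0.26]
70 [-0.01  -0.078  0.174] [-0.05  0.02 -0.09]
75 [-0.01  -0.065  0.179] [0.36 0.02 0.12]
80 [-0.01  -0.051  0.182] [0.75 0.02 0.36]
85 [-0.01  -0.038  0.184] [1.12 0.02 0.63]
90 [-0.01  -0.024  0.184] [1.46 0.02 0.94]
95 [-0.01  -0.01   0.184] [1.77 0.02 1.27]
100 [-0.01   0.004  0.182] [2.06 0.03 1.63]
105 [-0.01   0.017  0.179] [2.31 0.03 2.02]
110 [-0.01   0.03   0.175] [2.53 0.03 2.42]
115 [-0.01   0.043  0.17 ] [2.71 0.03 2.85]
120 [-0.01   0.055  0.164] [2.86 0.03 3.28]
125 [-0.01   0.067  0.157] [2.96 0.03 3.73]
130 [-0.01   0.078  0.148] [3.03 0.03 4.18]
135 [-0.01   0.088  0.139] [3.05 0.03 4.64]
140 [-0.01   0.111  0.142] [3.67 0.03 5.1 ]
145 [-0.01   0.12   0.132] [3.62 0.03 5.55]
150 [-0.01   0.127  0.12 ] [3.53 0.03 6.  ]
155 [-0.01   0.134  0.108] [3.4  0.03 6.44]
160 [-0.01   0.139  0.095] [3.23 0.03 6.87]
165 [-0.01   0.143  0.082] [3.02 0.03 7.28]
170 [-0.01   0.147  0.069] [2.78 0.03 7.67]
175 [-0.01   0.148  0.055] [2.5  0.03 8.04]
180 [-0.01   0.149  0.041] [2.2  0.03 8.38]
185 [-0.01   0.149  0.027] [1.86 0.03 8.7 ]
```

The leaf follows at 73°. I carry on past upright.

```bash
python3 -m creep '[0,0.36,0,0.12,0,0,0, 0,0.75,0,0.36,0,0,0, 0,1.12,0,0.63,0,0,0, 0,1.46,0,0.94,0,0,0, 0,1.77,0,1.27,0,0,0, 0,2.06,0,1.63,0,0,0, 0,2.31,0,2.02,0,0,0, 0,2.53,0,2.42,0,0,0, 0,2.71,0,2.85,0,0,0, 0,2.86,0,3.28,0,0,0, 0,2.96,0,3.73,0,0,0, 0,3.03,0,4.18,0,0,0]'
sed -i 's/t=T(th,.158)/t=T(th,.139 if d>135 else .158)/' traj.py
python3 -c "
from h import *
leaf()"; python3 traj.py | sed -n '21,$p'
```

```text
time_s: 9.45
tool_pos: [0.556, 0.1378, 0.147]
tool_rot: [179.9, -44.7, 116.1]
force: [0.3, -0.5, -0.3]
grip_width: 0.0003
grasp_force: 0.3
tab 35 [-0.012  0.112  0.149] deg 130.5 r 0.173
120 [-0.01   0.055  0.164] [-0.16  0.05 -1.01]
125 [-0.01   0.067  0.157] [-0.06  0.05 -0.56]
130 [-0.01   0.078  0.148] [ 0.01  0.05 -0.1 ]
135 [-0.01   0.088  0.139] [0.03 0.06 0.35]
140 [-0.01   0.097  0.13 ] [0.02 0.06 0.76]
145 [-0.01   0.104  0.121] [-0.02  0.06  1.16]
150 [-0.01   0.111  0.111] [-0.11  0.06  1.56]
155 [-0.01   0.117  0.1  ] [-0.22  0.06  1.94]
160 [-0.01   0.121  0.089] [-0.37  0.06  2.32]
165 [-0.01   0.125  0.077] [-0.55  0.06  2.68]
170 [-0.01   0.128  0.065] [-0.77  0.06  3.02]
175 [-0.01   0.13   0.053] [-1.01  0.06  3.35]
180 [-0.01   0.13   0.041] [-1.28  0.06  3.65]
185 [-0.01   0.13   0.029] [-1.57  0.06  3.93]
```

```bash
python3 -m creep '[0,0.03,0,0.35,0,0,0, 0,0.02,0,0.76,0,0,0, 0,-0.02,0,1.16,0,0,0, 0,-0.11,0,1.56,0,0,0, 0,-0.22,0,1.94,0,0,0, 0,-0.37,0,2.32,0,0,0, 0,-0.55,0,2.68,0,0,0, 0,-0.77,0,3.02,0,0,0, 0,-1.01,0,3.35,0,0,0, 0,-1.28,0,3.65,0,0,0, 0,-1.34,0,3.71,0,0,0, 0,-1.34,0,3.71,0,0,0]'
python3 -c "
from h import *
leaf(); go([-.01,.13,.041])"
```

```text
time_s: 10.7
tool_pos: [0.5347, 0.182, 0.0413]
tool_rot: [179.9, -44.9, 116.1]
force: [-2.0, -1.9, 7.8]
grip_width: 0.0003
grasp_force: 4.4
tab 170 [-0.009  0.162  0.019] deg 179.6 r 0.162
t 10.75 book tcp [-0.0104  0.1267  0.0413] F [-1.75 -0.77  9.2 ] q [ 33.  43. -42.  97. -15.  68.  29.]
toolR in book
 [[-0.001  1.     0.   ]
 [ 0.709  0.001  0.705]
 [ 0.705  0.001 -0.709]]
shift [0.07 0.01 0.09]
```

The leaf is down, with a contact force of about 9 N. I press slightly more, then retract straight up.

```bash
python3 -m creep '[0,-0.1,0,0.1,0,0,0, 0,-0.1,0,0.1,0,0,0, 0,-0.1,0,0.1,0,0,0, 0,0.4,0,-0.4,0,0,0, 0,1.2,0,-1.2,0,0,0, 0,2.2,0,-2.2,0,0,0, 0,3.2,0,-3.2,0,0,0, 0,4,0,-5,0,0,0, 0,4,0,-6,0,0,0, 0,4,0,-7,0,0,0, 0,4,0,-8,0,0,0, 0,4,0,-8,0,0,0]'
python3 - <<'E'
from h import *
c=leaf(); pack('pics/s6.png'); go([0,0,.3])
P=cloud(c); Q=(P-B)@RB; hsv=cv2.cvtColor(c['color'],cv2.COLOR_RGB2HSV).astype(int)
m=(hsv[...,1]<60)&(hsv[...,2]>130)&(Q[...,1]<.15)&(Q[...,1]>.03)&(abs(Q[...,0])<.09)&(Q[...,2]>.005)&(Q[...,2]<.06)
q=Q[m]; print(len(q),'slope,z0',np.polyfit(q[:,1],q[:,2],1))
nv=(hsv[...,0]>100)&(hsv[...,0]<130)&(hsv[...,1]>100)&(P[...,2]<.015)&(abs(Q[...,0])<.14)&(abs(Q[...,1])<.2)
print(cv2.minAreaRect(P[nv][:,:2].astype(np.float32)))
E
```

```text
time_s: 11.95
tool_pos: [0.5741, 0.103, 0.2966]
tool_rot: [179.6, -44.5, 115.9]
force: [0.7, -1.0, -0.2]
grip_width: 0.0003
grasp_force: 0.0
tab 164 [-0.009  0.164  0.019] deg 179.6 r 0.164
pack 888 ctr [-0.018  0.228  0.022] z pct [0.0184 0.0204 0.0227 0.0239] ((-0.017479974776506424, 0.2008925974369049), (0.09188079088926315, 0.10390998423099518), 0.15838663280010223)
t 12.05 book tcp [-0.0108  0.0424  0.2944] F [-0.24  0.1  -0.81] q [ 39.  31. -46.  80. -20.  94.  22.]
toolR in book
 [[-0.     1.     0.001]
 [ 0.711 -0.001  0.703]
 [ 0.703  0.001 -0.711]]
shift [-0.87  0.36 -1.13]
3338 slope,z0 [0.00091804 0.01860932]
((0.6031180024147034, 0.06609204411506653), (0.22188547253608704, 0.36312898993492126), 25.681320190429688)
```

View pics/s6.png

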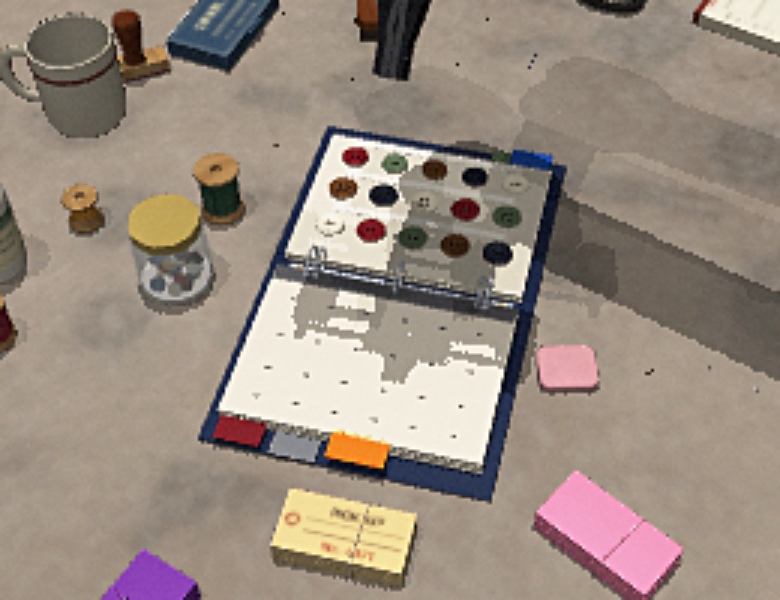

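The picture shows the leaf flat on the left page with its tab at (357,450). The pack lies flat on the counter at (345,535), the coat buttons are visible, and nothing else has moved. I'm handing it in.

```bash
python3 -c "
from cell import env
print(env.sign_off())"
```

```text
the job is handed in; nothing more can be done
None
```

The job is handed in: the tag pack lies flat on the counter beside the book, the leaf is turned and lies flat on the left page, the book and bystanders look undisturbed, and the hand is clear; sign-off returned no verdict.

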